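Lay the xylophone bars on their frame in order of length

ROBOT

A 6-joint arm with a two-finger parallel gripper is mounted at the origin on the work surface. World frame = base frame: x ahead of the robot, y to its left, z up, the work surface at z = 0. Lengths are in m, angles in rad, forces in N, time in s.
With the tool pointing down it reaches from about 0.375 to 0.9 m from the base axis. Payload 3.1 kg.
Tool frame: the origin (TCP) lies between the finger pads; the fingertips stand 22 mm ahead of it and the grasp point (between the pads) lies 3 mm ahead of it; z points along the fingers, y is the line along which they close (so a half turn about z gives the same grasp; the last joint's range is limited). The gripper opens to 87 mm and grips with 3 to 60 N. Pads are 19 mm wide; open, the fingers measure 117 mm over their backs; the gripper's body (75 mm by 190 mm) begins 51 mm behind the grasp point.
Start: joints at [1.05, 0.527, 1.433, -0, 1.181, -0.178], TCP at [0.209, 0.589, 0.245] pointing down, gripper open.
Joint ranges: [-3.08, 3.08], [-0.75, 2.2], [0.22, 2.44], [-1.43, 4.57], [0, 2.65], [-2.85, 2.85]. Speed limits (rad/s): [2.79, 2.79, 3.14, 3.14, 3.14, 3.14].

INTERFACE

Orientations are given as a unit quaternion [x, y, z, w].
In Python, from rig import get_obs, camera, get_calibration, hand_in, cut_out gives the robot as it stands.
- The arm moves only by the shell command python3 -m inch 'ROWS' [OPENING] [FORCE]. ROWS is JSON, one flat list of numbers, 6 for each row, row after row: the shift along the tool's x, y, z scaled (see below), then the turn, a rotation vector about the tool's x, y, z scaled (see below). A call has 1 to 20 rows; each row is the pose to reach, as a shift and turn from the pose commanded when the call began, along the tool's axes at that moment; what a row does not reach only later rows make up. The controller multiplies each number of a shift by 0.08 m and each number of a turn by 90 degrees. A row lasts 1/12 s, in which the tool goes at most 41.7 mm and 7.16 degrees, less where a joint would pass 70% of its speed; a pose out of reach is approached as far as the arm can. A call with a number of a shift or a turn outside -1 to 1 is refused whole. A call with a gripper value outside its range is refused whole. OPENING is the finger opening in mm, from 0 to 87, set as the call begins (- or left out, the last holds). The fingers move at their own pace and stop on an object; FORCE is the grip in N (left out, the last holds). Time passes only in rows, so rows that repeat a pose let the fingers close. It gives the time, the measured TCP pose, the force, the opening and the grip force at its end, in the units of the state.
- get_obs(): the state, without advancing time (a new reading comes with each control period).
- camera(name): name is "side" or "top"; returns the picture (400x640x3 uint8, red, green, blue); there is no depth.
- get_calibration(name): a dict with "vertical_fov" (degrees; the focal length in pixels is half the picture's height over the tangent of half this angle, whatever the lens; pixels are square), "cx", "cy" (the principal point, pixels), "T" (4x4, takes a point from camera to world coordinates). Camera axes: x right, y down, z forward; pixel columns grow to the right and rows downward; lengths in m; the calibration is good to about 2 mm. A picture is of the moment at which its call begins. get_calibration takes no time and is no camera call.
- hand_in(): hands the job in; it is judged then, once.
Trained networks look in the newest picture that a camera, given by its name, has taken for a name from the list of things; names that differ only in an ending like _2 or _b are one class to them, and where a whole thing is asked for, a point or a joint stands for the part that bears it (a point fixed in the world has none). Each returns a list of dicts, best first, with "conf" (0 to 1); they miss things now and then, are a little off and sometimes report something else, mostly with a low value. They report only what shows in the picture. A call takes as long as a camera call. They do not tell look-alikes from the thing itself.
- cut_out(camera, thing): "region" (400x640 bool, what is visible of it) and "bbox" ([left, top, right, bottom] in pixels, round what is visible of it).
The state is a dict: "time": time; "q": joint angles; "joint_velocities": joint speeds; "joint_torque": joint torques, N m; "position": TCP position; "tool_rot": TCP orientation; "ft_force": force on the tool from outside, world axes, zero at the start; "moment": the same for the moment, N m; "grip_width": finger opening in m; "grip_force": force on a finger pad.
Only numpy, scipy, OpenCV 4.12 (cv2) and the standard library are available. Lean on these libraries where they do the work, as an engineer would, in place of code of your own. Each camera call takes 0.05 s, during which the arm holds its last target. There are 200 camera calls.

TASK

Put the four wooden xylophone bars on the tapering frame in order of length, the longest at the wide end and the shortest at the narrow end, one bar in each place between the pins. Each bar should lie flat across both rails, centred on the frame and square to it, not resting on a pin. Leave the chisel that lies beyond the bars where it is.

Things in the scene. Friction and masses are not known exactly. Their poses are not given: they have to be found in the camera images.
- bar_a_mid (a point): The longest of four flat dark hardwood xylophone bars: 165 mm long (its x axis), 28 mm wide (y), 14 mm thick (z up), with two small black holes in its top face. It starts flat on the bench. This point is the bar's centre, half-way up (7 mm above its underside). Mass about 52 g. Both ends are alike.
- bar_b_mid (a point): The second longest of four flat dark hardwood xylophone bars: 140 mm long (its x axis), 28 mm wide (y), 14 mm thick (z up), with two small black holes in its top face. It starts flat on the bench. This point is the bar's centre, half-way up (7 mm above its underside). Mass about 44 g. Both ends are alike.
- bar_c_mid (a point): The second shortest of four flat dark hardwood xylophone bars: 115 mm long (its x axis), 28 mm wide (y), 14 mm thick (z up), with two small black holes in its top face. It starts flat on the bench. This point is the bar's centre, half-way up (7 mm above its underside). Mass about 36 g. Both ends are alike.
- bar_d_mid (a point): The shortest of four flat dark hardwood xylophone bars: 90 mm long (its x axis), 28 mm wide (y), 14 mm thick (z up), with two small black holes in its top face. It starts flat on the bench. This point is the bar's centre, half-way up (7 mm above its underside). Mass about 28 g. Both ends are alike.
- frame: Light wooden xylophone frame, fixed to the bench, turned any way: two slanting rails 12 mm wide, felt top 30 mm up, nearer together at one end. 276 mm long; 122 mm wide at the wide end (-x), 62 mm at the narrow (+x). Origin on the bench under its middle; x along its middle line, z up. 5 brass pins a rail, 6 mm thick, 12 mm above the felt, at x = -112, -56, 0, 56, 112 mm; end ties 12 mm high.
- place_1 (a point): First place, at the wide end of the frame. The point is at felt height, 30 mm above the bench, on the frame's middle line, midway between neighbouring pins (at -84 mm along the frame's x). x along the row to the narrow end, y across. A bar lies along y here with 11 mm free to the pins on each side; rail centres are 92 mm apart.
- place_2 (a point): Second place from the wide end of the frame. The point is at felt height, 30 mm above the bench, on the frame's middle line, midway between neighbouring pins (at -28 mm along the frame's x). x along the row to the narrow end, y across. A bar lies along y here with 11 mm free to the pins on each side; rail centres are 78 mm apart.
- place_3 (a point): Third place from the wide end of the frame. The point is at felt height, 30 mm above the bench, on the frame's middle line, midway between neighbouring pins (at 28 mm along the frame's x). x along the row to the narrow end, y across. A bar lies along y here with 11 mm free to the pins on each side; rail centres are 64 mm apart.
- place_4 (a point): Last place, at the narrow end of the frame. The point is at felt height, 30 mm above the bench, on the frame's middle line, midway between neighbouring pins (at 84 mm along the frame's x). x along the row to the narrow end, y across. A bar lies along y here with 11 mm free to the pins on each side; rail centres are 50 mm apart.
- chisel_mid (a point): A blue-handled wood chisel, about 200 mm long, 23 mm wide and high, lying on the bench beyond the bars; not to be moved. This point is near its middle, 11 mm above the bench; its x axis points along the blade.
Not all that is in view belongs to the job. What is shaped like the part that bears bar_b_mid but orange is not meant. Leave any purple look-alike of the part that bears bar_a_mid alone.

How it is judged:
At the end, for the whole second after the job is handed in: Bars in order of length, longest at the wide end, each flat on both rails: centre within 11 mm of the middle between its pins and 15 mm of the frame's middle line, 33 to 41 mm above the bench, tilted under 0.1 rad, square within 0.2 rad, released, at rest (x of bar_a_mid in the frame of place_1 between -0.011 and 0.011 m and y of bar_a_mid in the frame of place_1 between -0.015 and 0.015 m and height (world z) of bar_a_mid between 0.033 and 0.041 m and angle between the x axis of bar_a_mid and the y axis of place_1, either way round below 0.2 rad and angle between each of bar_a_mid, bar_b_mid, bar_c_mid, bar_d_mid's own z axis and vertical below 0.1 rad and linear speed of each of bar_a, bar_b, bar_c, bar_d below 0.02 m/s and contact force between each of bar_a, bar_b, bar_c, bar_d and the fingers below 0.05 N and x of bar_b_mid in the frame of place_2 between -0.011 and 0.011 m and y of bar_b_mid in the frame of place_2 between -0.015 and 0.015 m and height (world z) of bar_b_mid between 0.033 and 0.041 m and angle between the x axis of bar_b_mid and the y axis of place_2, either way round below 0.2 rad and x of bar_c_mid in the frame of place_3 between -0.011 and 0.011 m and y of bar_c_mid in the frame of place_3 between -0.015 and 0.015 m and height (world z) of bar_c_mid between 0.033 and 0.041 m and angle between the x axis of bar_c_mid and the y axis of place_3, either way round below 0.2 rad and x of bar_d_mid in the frame of place_4 between -0.011 and 0.011 m and y of bar_d_mid in the frame of place_4 between -0.015 and 0.015 m and height (world z) of bar_d_mid between 0.033 and 0.041 m and angle between the x axis of bar_d_mid and the y axis of place_4, either way round below 0.2 rad); the robot touches nothing.
It fails at once if the chisel is shifted by more than 30 mm (distance of chisel_mid from where it was at the start of the episode above 0.03 m).
It also fails if it takes over 104 s, if anything falls off the work surface, if the arm or the gripper's body presses on something with over 40 N, if the wrist force passes 120 N, or if a joint passes its speed limit or range.

## Working session

There is one attempt and no reset: what is moved stays moved. The work goes in short steps, Python scripts to look and compute and a shell command to move; the robot and the scene stay as the last step left them, time stands still between calls to the robot, and variables do not carry over. Pictures are saved under pics/ and viewed, at most 14 in all, crops included, and the job is handed in when it is done.

```bash
mkdir -p pics; ls; python3 - <<'E'
from rig import *
import cv2
for n in("top","side"):
    im=camera(n); cv2.imwrite(f"pics/{n}0.png",im[:,:,::-1])
    c=get_calibration(n); print(n,c)
o=get_obs(); print({k:o[k] for k in("time","position","tool_rot","grip_width")})
E
```

```text
pics
top {'vertical_fov': 56.300383918787645, 'cx': 319.14268648085954, 'cy': 210.90459275969587, 'T': array([[ 0.02077828, -0.99728834,  0.07059902,  0.4134047 ],
       [-0.99977448, -0.02103616, -0.00291115, -0.11145075],
       [ 0.00438839, -0.07052261, -0.99750053,  1.11371635],
       [ 0.        ,  0.        ,  0.        ,  1.        ]])}
side {'vertical_fov': 52.70727396183973, 'cx': 319.5943968760686, 'cy': 209.83157644237826, 'T': array([[ 0.96885755, -0.13597258,  0.20694566,  0.28340399],
       [-0.24735532, -0.49291352,  0.8341772 , -1.07032996],
       [-0.01141891, -0.85938799, -0.51119653,  0.65227088],
       [ 0.        ,  0.        ,  0.        ,  1.        ]])}
{'time': 0.1, 'position': array([0.20915959, 0.58830509, 0.24366714]), 'tool_rot': array([ 1.70086518e-01,  9.85428642e-01, -9.26024770e-04, -3.32010284e-04]), 'grip_width': 0.08707030844928303}
```

View pics/top0.png

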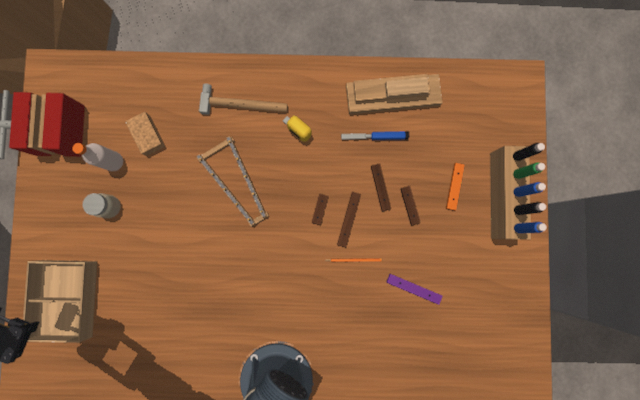

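View pics/side0.png

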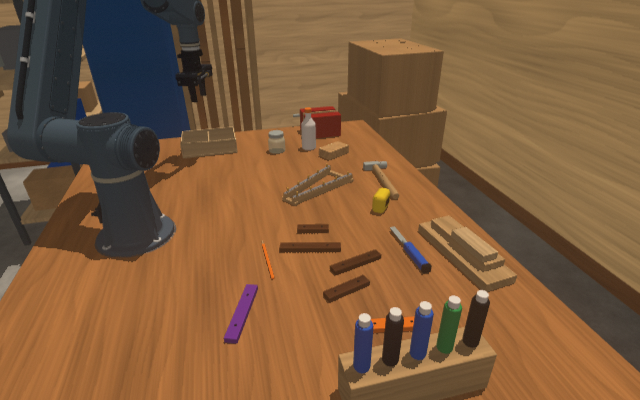

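Dark bars in the top view: (320,209) shortest d, (348,219) longest a, (380,187) b and (410,205) c. The look-alikes to leave are the orange bar at (455,187), the purple bar at (414,288) and the orange pencil at (355,260). The frame is at (233,182), with its wide end near (215,149) and its narrow end near (258,220).

```bash
cat > h.py <<'E'
import numpy as np, cv2
from rig import *
def K(c): return 200/np.tan(np.radians(c["vertical_fov"])/2)
def unproj(n,uv,z):
    c=get_calibration(n);T=c["T"];uv=np.atleast_2d(uv).astype(float)
    d=np.c_[(uv-[c["cx"],c["cy"]])/K(c),np.ones(len(uv))]@T[:3,:3].T
    return (T[:3,3]+d*((z-T[2,3])/d[:,2])[:,None])[:,:2]
def proj(n,P):
    c=get_calibration(n);T=c["T"];q=(np.asarray(P)-T[:3,3])@T[:3,:3]
    return q[:,:2]/q[:,2:]*K(c)+[c["cx"],c["cy"]]
E
python3 - <<'E'
from h import *
im=camera("top")
for t in("bar_a_mid","bar_b_mid","bar_c_mid","bar_d_mid","frame","chisel_mid"):
    for r in cut_out("top",t)[:7]:
        m=r["region"];v,u=np.nonzero(m)
        P=unproj("top",np.c_[u,v],0.03 if t=="frame" else .012)*1000
        (c,s,a)=cv2.minAreaRect(P.astype(np.float32))
        print(t,round(r["conf"],2),r["bbox"],np.round(c),np.round(s),round(a,1),im[m].mean(0).round())
cr=im[125:235,180:290]; cv2.imwrite("pics/fr.png",cv2.resize(cr,None,fx=5.4,fy=5.4,interpolation=cv2.INTER_CUBIC)[:,:,::-1])
cr=im[150:260,300:430]; cv2.imwrite("pics/bars.png",cv2.resize(cr,None,fx=5,fy=5,interpolation=cv2.INTER_CUBIC)[:,:,::-1])
E
```

```text
bar_a_mid 0.64 [337.7, 191.1, 362.7, 244.7] [ 471. -203.] [ 31. 165.] 75.2 [94. 59. 40.]
bar_a_mid 0.62 [387.6, 276.7, 443.0, 303.3] [ 271. -397.] [168.  29.] 68.8 [119.  63. 130.]
bar_b_mid 0.67 [372.7, 163.5, 393.1, 213.1] [ 569. -296.] [140.  30.] 14.6 [85. 54. 37.]
bar_b_mid 0.67 [446.4, 165.0, 465.2, 208.8] [ 575. -518.] [ 34. 142.] 79.2 [206. 106.  43.]
bar_c_mid 0.78 [400.3, 184.3, 415.3, 223.0] [ 519. -381.] [111.  34.] 16.1 [87. 55. 38.]
bar_d_mid 0.69 [197.4, 137.2, 271.0, 228.8] [569. 132.] [268. 119.] 33.2 [135. 108.  86.]
bar_d_mid 0.66 [313.3, 193.8, 329.4, 222.6] [ 498. -116.] [28. 90.] 76.2 [90. 57. 39.]
frame 0.56 [196.0, 138.5, 270.2, 223.3] [567. 129.] [260. 118.] 32.9 [135. 111.  89.]
chisel_mid 0.69 [345.3, 128.9, 413.7, 140.5] [ 725. -279.] [ 27. 201.] 1.3 [ 90.  98. 123.]
```

View pics/fr.png

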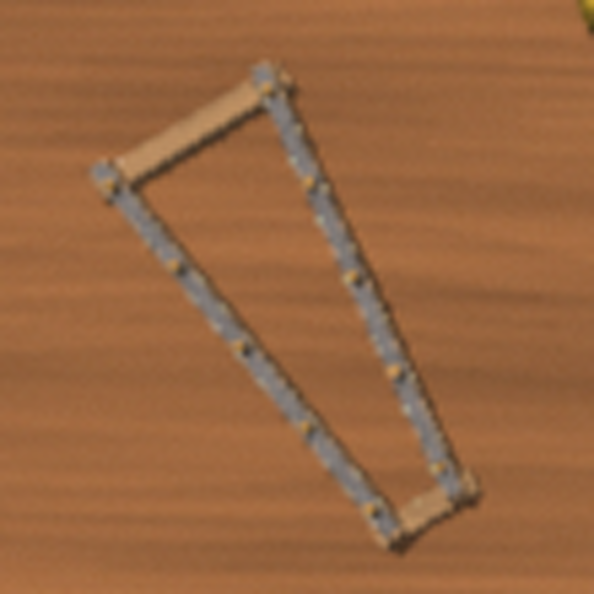

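View pics/bars.png

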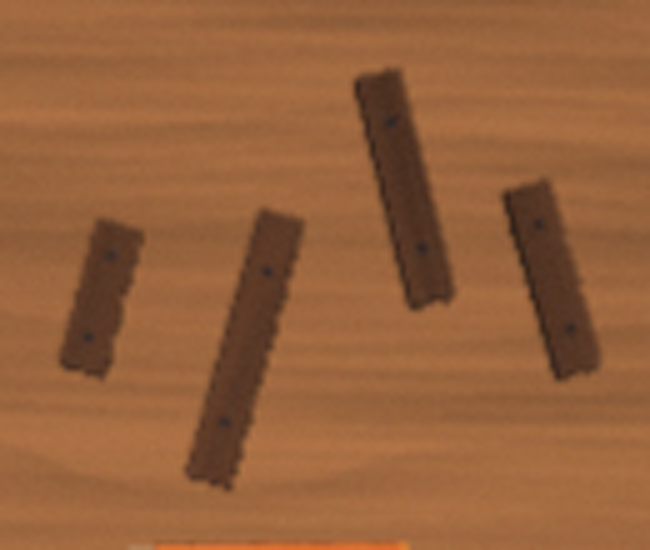

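Frame crop: the pins show as two slanting rows, left (110,184) to (375,512) and right (267,88) to (438,468). In the bars crop the four dark bars have clear hole pairs: a (267,272)/(225,423), b (391,121)/(423,248), c (539,225)/(570,330), d (111,257)/(88,338). I'll fit poses from these.

```bash
cat > poses.py <<'E'
from h import *
L=[(110,184),(177,268),(242,348),(308,428),(375,512)];R=[(267,88),(309,182),(353,277),(397,372),(438,468)]
px=(np.array(L+R)+.5)/5.4-.5+[180,125]
W=unproj("top",px,.041)
xs=np.array([-112,-56,0,56,112])/1000; h=.0355-xs/8
M=np.r_[np.c_[xs,-h],np.c_[xs,h]]
H=((M-M.mean(0)).T@(W-W.mean(0)));U,S,Vt=np.linalg.svd(H);Rf=Vt.T@np.diag([1,np.linalg.det(Vt.T@U.T)])@U.T
tf=W.mean(0)-Rf@M.mean(0); res=W-(M@Rf.T+tf); fyaw=np.degrees(np.arctan2(Rf[1,0],Rf[0,0]))
places=[Rf@[x,0]+tf for x in(-.084,-.028,.028,.084)]
B={}
for n,p in dict(a=[(267,272),(225,423)],b=[(391,121),(423,248)],c=[(539,225),(570,330)],d=[(111,257),(88,338)]).items():
    w=unproj("top",(np.array(p)+.5)/5-.5+[300,150],.014);d=w[0]-w[1]
    B[n]=(w.mean(0),np.degrees(np.arctan2(d[1],d[0])))
if __name__=="__main__":
    np.set_printoptions(suppress=True,precision=4)
    print(tf,fyaw,"rms",np.sqrt((res**2).mean()),"max",abs(res).max());print(np.array(places))
    for k,v in B.items():print(k,v)
    im=camera("side").copy()
    for p in proj("side",np.c_[M@Rf.T+tf,np.full(10,.042)]): cv2.circle(im,tuple(np.int32(p*8)),8,(255,0,0),-1,16,3)
    for (k,v),l in zip(B.items(),(.165,.14,.115,.09)):
        t=np.radians(v[1]);e=np.array([np.cos(t),np.sin(t)]);f=np.array([-e[1],e[0]])*.014
        c=[v[0]+s*e*l/2+q*f for s,q in((1,1),(1,-1),(-1,-1),(-1,1))]
        cv2.polylines(im,[np.int32(proj("side",np.c_[c,np.full(4,.014)])*8)],True,(0,255,0),1,16,3)
    cv2.imwrite("pics/ov.png",cv2.resize(im[155:315,255:455],None,fx=4,fy=3.7)[:590,:,::-1])
E
cat > go.py <<'E'
# go.py x y z yaw_of_tool_y : print the calls
import sys
from h import *
from scipy.spatial.transform import Rotation as Ro
o=get_obs();x,y,z,a=map(float,sys.argv[1:5]);R0=Ro.from_quat(o["tool_rot"])
t=np.array([np.cos(np.radians(a)),np.sin(np.radians(a)),0]);c=R0.as_matrix()[:,1]
if len(sys.argv)>5 and sys.argv[5]=="flip" or len(sys.argv)<6 and t@c<0: t=-t
zz=np.array([0,0,-1.]);Rt=Ro.from_matrix(np.c_[np.cross(t,zz),t,zz])
d=R0.inv().apply(np.array([x,y,z])-o["position"])/.08; r=(R0.inv()*Rt).as_rotvec()/(np.pi/2)
n=int(np.ceil(abs(d).max())); print("t",round(o["time"],2),"q6",round(o["q"][5],2),"calls",n,"each shift",(d/n).round(3),"total",d.round(2),"turn",r.round(3))
E
python3 poses.py
```

```text
[0.5668 0.1312] -146.52189471941554 rms 0.0007926750488239068 max 0.0018569829220562578
[[0.6368 0.1776]
 [0.5901 0.1467]
 [0.5434 0.1158]
 [0.4967 0.0849]]
a (array([ 0.469 , -0.2025]), np.float64(-14.640783446469346))
b (array([ 0.5677, -0.2965]), np.float64(14.617024375483146))
c (array([ 0.5142, -0.3843]), np.float64(16.68785604767998))
d (array([ 0.4966, -0.1156]), np.float64(-14.62107558255621))
```

View pics/ov.png

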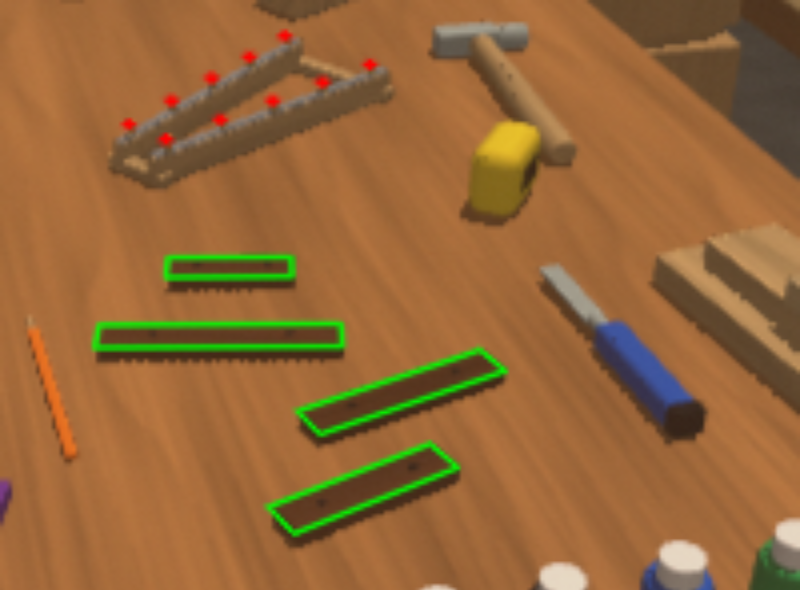

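The overlay matches in both cameras: bar outlines coincide and the pins agree to about 2 mm. Next, reach for bar a.

```bash
python3 go.py 0.469 -0.2025 0.13 75.4
```

```text
t 0.5 q6 -0.18 calls 9 each shift [-0.708 -0.915  0.159] total [-6.37 -8.23  1.43] turn [-0.    -0.    -0.055]
```

```bash
for i in 1 2 3 4; do python3 -m inch '[-0.5,-0.45,0.08,0,0,0, -1,-0.915,0.16,0,0,0, -1,-0.915,0.16,0,0,0]' 52 15 | tail -1; done; for i in 1 2 3 4; do python3 -m inch '[-0.24,-0.46,0.08,0,0,0, -0.47,-0.915,0.16,0,0,0, -0.47,-0.915,0.16,0,0,0]' | tail -1; done; python3 -m inch '[-0.24,-0.46,0.08,0,0,-0.05, -0.47,-0.915,0.16,0,0,-0.05, -0.47,-0.915,0.16,0,0,-0.05, -0.47,-0.915,0.16,0,0,-0.055]'; python3 go.py 0.469 -0.2025 0.026 75.4
```

```text
grip_force: 0.0
grip_force: 0.0
grip_force: 0.0
grip_force: 0.0
grip_force: 0.0
grip_force: 0.0
grip_force: 0.0
grip_force: 0.0
time: 2.83
position: [0.4681, -0.2035, 0.1293]
tool_rot: [0.129, 0.992, -0.0, 0.0]
ft_force: [-0.4, -0.1, -0.1]
grip_width: 0.0521
grip_force: 0.0
t 2.83 q6 -1.94 calls 2 each shift [-0.003  0.008  0.645] total [-0.01  0.02  1.29] turn [-0.     0.001 -0.003]
```

```bash
python3 -m inch '[0,0.01,0.4,0,0,0, 0,0.02,0.8,0,0,0, 0,0.02,0.8,0,0,0]' | tail -1;  python3 -m inch '[0,0,0.25,0,0,0, 0,0,0.4,0,0,0, 0,0,0.48,0,0,0, 0,0,0.48,0,0,0, 0,0,0.48,0,0,0]' | sed -n 2,4p; python3 -m inch '[0,0,0,0,0,0, 0,0,0,0,0,0, 0,0,0,0,0,0, 0,0,0,0,0,0, 0,0,0,0,0,0, 0,0,0,0,0,0]' 10 20; python3 -m inch '[0,0,-0.3,0,0,0, 0,0,-0.6,0,0,0, 0,0,-1,0,0,0, 0,0,-1,0,0,0, 0,0,-1,0,0,0]'; python3 -c "
from h import *
cv2.imwrite('pics/g.png',camera('side')[100:320,200:480][:,:,::-1])"; python3 go.py 0.6368 0.1776 0.13 33.5
```

```text
grip_force: 0.0
position: [0.468, -0.1999, 0.0279]
tool_rot: [0.127, 0.992, -0.0, 0.0]
ft_force: [-0.5, 0.6, 0.0]
time: 4.0
position: [0.4678, -0.2007, 0.0274]
tool_rot: [0.127, 0.992, -0.0, 0.0]
ft_force: [-2.1, 0.4, 3.4]
grip_width: 0.0278
grip_force: 20.0
time: 4.42
position: [0.4686, -0.2012, 0.1084]
tool_rot: [0.127, 0.992, -0.001, 0.002]
ft_force: [0.2, -0.1, -0.4]
grip_width: 0.0277
grip_force: 20.0
t 4.47 q6 -1.94 calls 6 each shift [-0.142  0.851 -0.047] total [-0.85  5.11 -0.28] turn [-0.     0.001  0.465]
```

View pics/g.png

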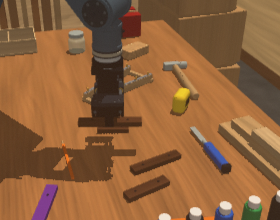

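Bar a is held level in the gripper, about 80 mm up. Carrying it to place 1.

```bash
for i in 1 2 3 4 5; do python3 -m inch '[-0.07,0.43,-0.02,0,0,0, -0.14,0.85,-0.05,0,0,0, -0.14,0.85,-0.05,0,0,0]' | tail -1; done; python3 -m inch '[-0.14,0.85,-0.05,0,0,0.08, -0.14,0.85,-0.05,0,0,0.16, -0.14,0.85,-0.05,0,0,0.24, -0.14,0.85,-0.05,0,0,0.32, -0.14,0.85,-0.05,0,0,0.4, -0.14,0.85,-0.05,0,0,0.465, -0.14,0.85,-0.05,0,0,0.465, -0.14,0.85,-0.05,0,0,0.465]'; python3 go.py 0.6368 0.1776 0.058 33.5
```

```text
grip_force: 20.0
grip_force: 20.0
grip_force: 20.0
grip_force: 20.0
grip_force: 20.0
time: 6.38
position: [0.635, 0.1758, 0.1297]
tool_rot: [0.472, 0.882, -0.001, -0.001]
ft_force: [1.4, -0.3, -0.6]
grip_width: 0.0276
grip_force: 20.0
t 6.38 q6 -0.49 calls 1 each shift [0.006 0.033 0.896] total [0.01 0.03 0.9 ] turn [-0.002 -0.     0.002]
```

```bash
python3 -m inch '[0,0.03,0.2,0,0,0, 0,0.03,0.4,0,0,0, 0,0.03,0.6,0,0,0, 0,0.03,0.75,0,0,0, 0,0.03,0.83,0,0,0, 0,0.03,0.88,0,0,0, 0,0.03,0.9,0,0,0, 0,0.03,0.9,0,0,0]' | sed -n 2,4p; python3 -m inch '[0,0,0,0,0,0, 0,0,0,0,0,0, 0,0,0,0,0,0, 0,0,0,0,0,0]' 38 20;  python3 -m inch '[0,0,-0.15,0,0,0, 0,0,-0.4,0,0,0, 0,0,-0.8,0,0,0, 0,0,-1,0,0,0, 0,0,-1,0,0,0]' | sed -n 1,4p; python3 go.py 0.5677 -0.2965 0.13 104.6
```

```text
position: [0.6379, 0.1784, 0.059]
tool_rot: [0.473, 0.881, 0.0, 0.0]
ft_force: [0.4, 0.5, -0.7]
time: 7.38
position: [0.6382, 0.1786, 0.0597]
tool_rot: [0.473, 0.881, 0.0, 0.001]
ft_force: [-0.1, -0.1, 0.7]
grip_width: 0.0373
grip_force: 0.0
time: 7.8
position: [0.641, 0.179, 0.1447]
tool_rot: [0.473, 0.881, 0.003, 0.004]
ft_force: [0.2, -0.4, -0.1]
t 7.8 q6 -0.48 calls 5 each shift [-0.89  -0.81   0.034] total [-4.45 -4.05  0.17] turn [ 0.003  0.006 -0.79 ]
```

```bash
for i in 1 2 3 4; do python3 -m inch '[-0.45,-0.4,0.02,0,0,0, -0.89,-0.81,0.03,0,0,0, -0.89,-0.81,0.03,0,0,0]' 52 | tail -1; done; python3 -m inch '[-0.45,-0.4,0.03,0,0,-0.08, -0.89,-0.81,0.03,0,0,-0.16, -0.89,-0.81,0.03,0,0,-0.24, -0.89,-0.81,0.03,0,0,-0.32, -0.89,-0.81,0.03,0,0,-0.4, -0.89,-0.81,0.03,0,0,-0.48, -0.89,-0.81,0.03,0,0,-0.56, -0.89,-0.81,0.03,0,0,-0.64, -0.89,-0.81,0.03,0,0,-0.72, -0.89,-0.81,0.03,0,0,-0.79, -0.89,-0.81,0.03,0,0,-0.79, -0.89,-0.81,0.03,0,0,-0.79]'; python3 go.py 0.5677 -0.2965 0.0275 104.6;  python3 -c "
from h import *
cv2.imwrite('pics/p1.png',cv2.resize(camera('top')[120:240,170:310],None,fx=4,fy=4)[:,:,::-1])"
```

```text
grip_force: 0.0
grip_force: 0.0
grip_force: 0.0
grip_force: 0.0
time: 9.8
position: [0.5643, -0.2963, 0.1267]
tool_rot: [-0.126, 0.992, 0.0, -0.0]
ft_force: [0.2, -0.4, 0.0]
grip_width: 0.052
grip_force: 0.0
t 9.8 q6 -2.48 calls 2 each shift [-0.02  -0.007  0.62 ] total [-0.04 -0.01  1.24] turn [ 0.001 -0.    -0.002]
```

View pics/p1.png

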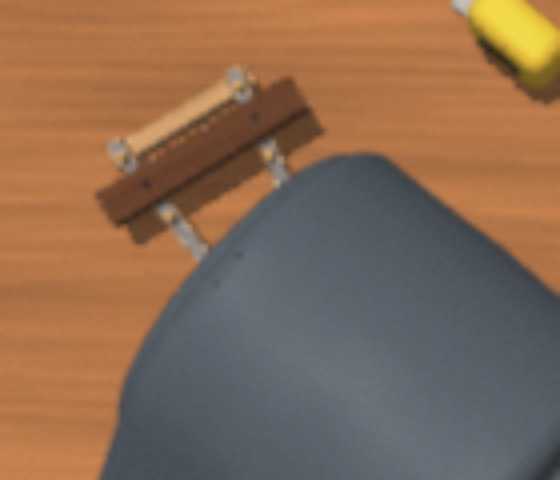

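Bar a lies across both rails at place 1, square, with holes at crop (147,184) and (255,117). Now bar b.

```bash
python3 -m inch '[-0.04,-0.01,0.4,0,0,0, -0.04,-0.01,0.75,0,0,0, -0.04,-0.01,0.75,0,0,0]' | tail -1;  python3 -m inch '[0,0,0.25,0,0,0, 0,0,0.4,0,0,0, 0,0,0.48,0,0,0, 0,0,0.48,0,0,0, 0,0,0.48,0,0,0]' | sed -n 2,4p; python3 -m inch '[0,0,0,0,0,0, 0,0,0,0,0,0, 0,0,0,0,0,0, 0,0,0,0,0,0, 0,0,0,0,0,0, 0,0,0,0,0,0]' 10 20; python3 -m inch '[0,0,-0.3,0,0,0, 0,0,-0.6,0,0,0, 0,0,-1,0,0,0, 0,0,-1,0,0,0, 0,0,-1,0,0,0]'; python3 go.py 0.5901 0.1467 0.13 33.5
```

```text
grip_force: 0.0
position: [0.5676, -0.2972, 0.029]
tool_rot: [-0.127, 0.992, -0.0, 0.0]
ft_force: [1.3, 0.3, 0.4]
time: 11.02
position: [0.5676, -0.2972, 0.0291]
tool_rot: [-0.127, 0.992, -0.0, 0.0]
ft_force: [-0.2, 1.1, 3.7]
grip_width: 0.0278
grip_force: 20.0
time: 11.43
position: [0.5687, -0.2981, 0.1107]
tool_rot: [-0.127, 0.992, -0.002, 0.002]
ft_force: [-0.5, 0.0, -0.2]
grip_width: 0.0278
grip_force: 20.0
t 11.43 q6 -2.48 calls 6 each shift [-0.277  0.885 -0.043] total [-1.66  5.31 -0.26] turn [-0.001  0.003  0.79 ]
```

```bash
for i in 1 2 3 4 5; do python3 -m inch '[-0.14,0.44,-0.02,0,0,0, -0.28,0.885,-0.04,0,0,0, -0.28,0.885,-0.04,0,0,0]' | tail -1; done; python3 -m inch '[-0.14,0.45,-0.04,0,0,0.08, -0.28,0.885,-0.04,0,0,0.16, -0.28,0.885,-0.04,0,0,0.24, -0.28,0.885,-0.04,0,0,0.32, -0.28,0.885,-0.04,0,0,0.4, -0.28,0.885,-0.04,0,0,0.48, -0.28,0.885,-0.04,0,0,0.56, -0.28,0.885,-0.04,0,0,0.64, -0.28,0.885,-0.04,0,0,0.72, -0.28,0.885,-0.04,0,0,0.79, -0.28,0.885,-0.04,0,0,0.79, -0.28,0.885,-0.04,0,0,0.79]'; python3 go.py 0.5901 0.1467 0.0595 33.5
```

```text
grip_force: 20.0
grip_force: 20.0
grip_force: 20.0
grip_force: 20.0
grip_force: 20.0
time: 13.68
position: [0.59, 0.1469, 0.1268]
tool_rot: [0.472, 0.882, -0.001, -0.001]
ft_force: [0.1, -0.4, -0.7]
grip_width: 0.0277
grip_force: 20.0
t 13.68 q6 -0.53 calls 1 each shift [-0.003  0.001  0.842] total [-0.    0.    0.84] turn [-0.001 -0.     0.002]
```

```bash
python3 -m inch '[0,0,0.2,0,0,0, 0,0,0.4,0,0,0, 0,0,0.6,0,0,0, 0,0,0.72,0,0,0, 0,0,0.79,0,0,0, 0,0,0.82,0,0,0, 0,0,0.84,0,0,0, 0,0,0.84,0,0,0]' | sed -n 2,4p; python3 -m inch '[0,0,0,0,0,0, 0,0,0,0,0,0, 0,0,0,0,0,0, 0,0,0,0,0,0]' 38 20;  python3 -m inch '[0,0,-0.15,0,0,0, 0,0,-0.4,0,0,0, 0,0,-0.8,0,0,0, 0,0,-1,0,0,0, 0,0,-1,0,0,0]' | sed -n 1,4p; python3 go.py 0.5142 -0.3843 0.13 106.7
```

```text
position: [0.5907, 0.1478, 0.0608]
tool_rot: [0.473, 0.881, 0.0, 0.0]
ft_force: [0.8, -1.1, 0.3]
time: 14.68
position: [0.5907, 0.1479, 0.0611]
tool_rot: [0.473, 0.881, 0.0, 0.0]
ft_force: [0.5, 0.6, 0.3]
grip_width: 0.0372
grip_force: 0.0
time: 15.1
position: [0.5934, 0.1482, 0.1458]
tool_rot: [0.473, 0.881, 0.003, 0.004]
ft_force: [0.4, -0.7, 0.3]
t 15.1 q6 -0.52 calls 6 each shift [-0.833 -0.75   0.031] total [-5.   -4.5   0.18] turn [ 0.003  0.006 -0.813]
```

```bash
for i in 1 2 3 4 5; do python3 -m inch '[-0.42,-0.38,0.02,0,0,0, -0.83,-0.75,0.03,0,0,0, -0.83,-0.75,0.03,0,0,0]' 52 | tail -1; done; python3 -m inch '[-0.42,-0.4,0.03,0,0,-0.08, -0.83,-0.75,0.03,0,0,-0.16, -0.83,-0.75,0.03,0,0,-0.24, -0.83,-0.75,0.03,0,0,-0.32, -0.83,-0.75,0.03,0,0,-0.4, -0.83,-0.75,0.03,0,0,-0.48, -0.83,-0.75,0.03,0,0,-0.56, -0.83,-0.75,0.03,0,0,-0.64, -0.83,-0.75,0.03,0,0,-0.72, -0.83,-0.75,0.03,0,0,-0.79, -0.83,-0.75,0.03,0,0,-0.81, -0.83,-0.75,0.03,0,0,-0.81]'; python3 go.py 0.5142 -0.3843 0.0265 106.7;  python3 -c "
from h import *
cv2.imwrite('pics/p2.png',cv2.resize(camera('top')[120:240,170:310],None,fx=4,fy=4)[:,:,::-1])"
```

```text
grip_force: 0.0
grip_force: 0.0
grip_force: 0.0
grip_force: 0.0
grip_force: 0.0
time: 17.35
position: [0.5105, -0.3819, 0.1259]
tool_rot: [-0.143, 0.99, 0.001, -0.0]
ft_force: [0.0, -0.5, 0.6]
grip_width: 0.0521
grip_force: 0.0
t 17.35 q6 -2.68 calls 2 each shift [-0.018 -0.022  0.621] total [-0.04 -0.04  1.24] turn [ 0.001 -0.    -0.003]
```

View pics/p2.png

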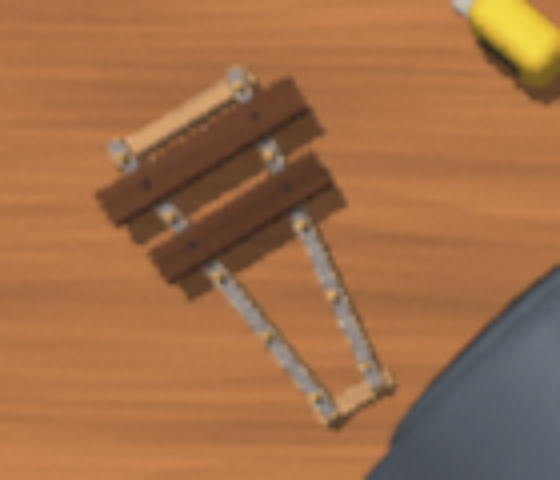

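Bars a and b both sit square between their pins; b's holes are at crop (193,246) and (285,187). Now bar c.

```bash
python3 -m inch '[-0.04,-0.04,0.4,0,0,0, -0.04,-0.04,0.75,0,0,0, -0.04,-0.04,0.75,0,0,0]' | tail -1;  python3 -m inch '[0,0,0.25,0,0,0, 0,0,0.4,0,0,0, 0,0,0.48,0,0,0, 0,0,0.48,0,0,0, 0,0,0.48,0,0,0]' | sed -n 2,4p; python3 -m inch '[0,0,0,0,0,0, 0,0,0,0,0,0, 0,0,0,0,0,0, 0,0,0,0,0,0, 0,0,0,0,0,0, 0,0,0,0,0,0]' 10 20; python3 -m inch '[0,0,-0.3,0,0,0, 0,0,-0.6,0,0,0, 0,0,-1,0,0,0, 0,0,-1,0,0,0, 0,0,-1,0,0,0]'; python3 go.py 0.5434 0.1158 0.13 33.5
```

```text
grip_force: 0.0
position: [0.5143, -0.3853, 0.0282]
tool_rot: [-0.143, 0.99, -0.0, 0.0]
ft_force: [-0.3, 0.9, -0.8]
time: 18.57
position: [0.5143, -0.3854, 0.0283]
tool_rot: [-0.143, 0.99, -0.0, 0.0]
ft_force: [-0.7, 1.0, 2.2]
grip_width: 0.0277
grip_force: 20.0
time: 18.98
position: [0.5153, -0.3864, 0.1099]
tool_rot: [-0.143, 0.99, -0.002, 0.001]
ft_force: [-0.4, -0.1, -0.2]
grip_width: 0.0279
grip_force: 20.0
t 18.98 q6 -2.67 calls 6 each shift [-0.352  0.987 -0.045] total [-2.11  5.92 -0.27] turn [-0.002  0.003  0.81 ]
```

```bash
for i in 1 2 3 4 5; do python3 -m inch '[-0.18,0.49,-0.02,0,0,0, -0.35,0.985,-0.045,0,0,0, -0.35,0.985,-0.045,0,0,0]' | tail -1; done; python3 -m inch '[-0.18,0.5,-0.045,0,0,0.08, -0.35,0.985,-0.045,0,0,0.16, -0.35,0.985,-0.045,0,0,0.24, -0.35,0.985,-0.045,0,0,0.32, -0.35,0.985,-0.045,0,0,0.4, -0.35,0.985,-0.045,0,0,0.48, -0.35,0.985,-0.045,0,0,0.56, -0.35,0.985,-0.045,0,0,0.64, -0.35,0.985,-0.045,0,0,0.72, -0.35,0.985,-0.045,0,0,0.79, -0.35,0.985,-0.045,0,0,0.81, -0.35,0.985,-0.045,0,0,0.81]'; python3 go.py 0.5434 0.1158 0.0587 33.5
```

```text
grip_force: 20.0
grip_force: 20.0
grip_force: 20.0
grip_force: 20.0
grip_force: 20.0
time: 21.23
position: [0.5411, 0.1148, 0.1283]
tool_rot: [0.473, 0.881, -0.001, -0.001]
ft_force: [-0.4, -0.6, -0.9]
grip_width: 0.0277
grip_force: 20.0
t 21.23 q6 -0.58 calls 1 each shift [-0.007  0.033  0.87 ] total [-0.01  0.03  0.87] turn [-0.001 -0.001 -0.   ]
```

```bash
python3 -m inch '[0,0.03,0.2,0,0,0, 0,0.03,0.4,0,0,0, 0,0.03,0.6,0,0,0, 0,0.03,0.74,0,0,0, 0,0.03,0.82,0,0,0, 0,0.03,0.85,0,0,0, 0,0.03,0.87,0,0,0, 0,0.03,0.87,0,0,0]' | sed -n 2,4p; python3 -m inch '[0,0,0,0,0,0, 0,0,0,0,0,0, 0,0,0,0,0,0, 0,0,0,0,0,0]' 38 20;  python3 -m inch '[0,0,-0.15,0,0,0, 0,0,-0.4,0,0,0, 0,0,-0.8,0,0,0, 0,0,-1,0,0,0, 0,0,-1,0,0,0]' | sed -n 1,4p; python3 go.py 0.4966 -0.1156 0.13 75.4
```

```text
position: [0.5439, 0.117, 0.0598]
tool_rot: [0.473, 0.881, 0.0, 0.0]
ft_force: [0.2, 0.5, -1.0]
time: 22.23
position: [0.544, 0.1171, 0.0603]
tool_rot: [0.473, 0.881, 0.0, 0.0]
ft_force: [-0.1, -0.2, -0.5]
grip_width: 0.0371
grip_force: 0.0
time: 22.65
position: [0.5465, 0.1173, 0.1445]
tool_rot: [0.473, 0.881, 0.002, 0.004]
ft_force: [1.1, -0.1, 0.2]
t 22.65 q6 -0.57 calls 3 each shift [-0.694 -0.71   0.058] total [-2.08 -2.13  0.17] turn [ 0.003  0.005 -0.465]
```

```bash
for i in 1 2; do python3 -m inch '[-0.35,-0.35,0.03,0,0,0, -0.69,-0.71,0.06,0,0,0, -0.69,-0.71,0.06,0,0,0]' 52 | tail -1; done; python3 -m inch '[-0.35,-0.35,0.03,0,0,-0.08, -0.69,-0.71,0.06,0,0,-0.16, -0.69,-0.71,0.06,0,0,-0.24, -0.69,-0.71,0.06,0,0,-0.32, -0.69,-0.71,0.06,0,0,-0.4, -0.69,-0.71,0.06,0,0,-0.465, -0.69,-0.71,0.06,0,0,-0.465, -0.69,-0.71,0.06,0,0,-0.465]'; python3 go.py 0.4966 -0.1156 0.0265 75.4
```

```text
grip_force: 0.0
grip_force: 0.0
time: 23.82
position: [0.493, -0.1147, 0.1253]
tool_rot: [0.129, 0.992, 0.0, -0.0]
ft_force: [-0.3, -0.3, -0.2]
grip_width: 0.0523
grip_force: 0.0
t 23.82 q6 -1.76 calls 2 each shift [-0.024  0.     0.618] total [-0.05  0.    1.24] turn [ 0.    -0.    -0.002]
```

```bash
python3 -m inch '[-0.05,0,0.4,0,0,0, -0.05,0,0.75,0,0,0, -0.05,0,0.75,0,0,0]' | tail -1;  python3 -m inch '[0,0,0.25,0,0,0, 0,0,0.4,0,0,0, 0,0,0.48,0,0,0, 0,0,0.48,0,0,0, 0,0,0.48,0,0,0]' | sed -n 2,4p; python3 -m inch '[0,0,0,0,0,0, 0,0,0,0,0,0, 0,0,0,0,0,0, 0,0,0,0,0,0, 0,0,0,0,0,0, 0,0,0,0,0,0]' 10 20; python3 -m inch '[0,0,-0.3,0,0,0, 0,0,-0.6,0,0,0, 0,0,-1,0,0,0, 0,0,-1,0,0,0, 0,0,-1,0,0,0]'; python3 go.py 0.4967 0.0849 0.13 33.5
```

```text
grip_force: 0.0
position: [0.4971, -0.116, 0.0276]
tool_rot: [0.128, 0.992, -0.0, 0.0]
ft_force: [0.5, 0.1, -0.4]
time: 24.98
position: [0.4972, -0.1162, 0.0274]
tool_rot: [0.127, 0.992, -0.0, 0.0]
ft_force: [-0.2, 0.3, 4.2]
grip_width: 0.0279
grip_force: 20.0
time: 25.4
position: [0.498, -0.1166, 0.1085]
tool_rot: [0.127, 0.992, -0.001, 0.002]
ft_force: [0.4, -0.5, -1.0]
grip_width: 0.0279
grip_force: 20.0
t 25.4 q6 -1.76 calls 3 each shift [ 0.217  0.811 -0.091] total [ 0.65  2.43 -0.27] turn [0.    0.003 0.465]
```

```bash
for i in 1 2; do python3 -m inch '[0.11,0.4,-0.05,0,0,0, 0.22,0.81,-0.09,0,0,0, 0.22,0.81,-0.09,0,0,0]' | tail -1; done; python3 -m inch '[0.11,0.4,-0.05,0,0,0.08, 0.22,0.81,-0.09,0,0,0.16, 0.22,0.81,-0.09,0,0,0.24, 0.22,0.81,-0.09,0,0,0.32, 0.22,0.81,-0.09,0,0,0.4, 0.22,0.81,-0.09,0,0,0.465, 0.22,0.81,-0.09,0,0,0.465, 0.22,0.81,-0.09,0,0,0.465]'; python3 go.py 0.4967 0.0849 0.058 33.5
```

```text
grip_force: 20.0
grip_force: 20.0
time: 26.57
position: [0.4945, 0.0849, 0.1276]
tool_rot: [0.472, 0.882, -0.0, -0.001]
ft_force: [0.4, -1.0, -1.1]
grip_width: 0.0277
grip_force: 20.0
t 26.57 q6 -0.64 calls 1 each shift [-0.016  0.025  0.87 ] total [-0.02  0.02  0.87] turn [-0.001 -0.001  0.002]
```

```bash
python3 -m inch '[-0.01,0.01,0.2,0,0,0, -0.01,0.01,0.4,0,0,0, -0.01,0.01,0.6,0,0,0, -0.01,0.01,0.74,0,0,0, -0.01,0.01,0.82,0,0,0, -0.01,0.01,0.85,0,0,0, -0.01,0.01,0.87,0,0,0, -0.01,0.01,0.87,0,0,0]' | sed -n 2,4p; python3 -m inch '[0,0,0,0,0,0, 0,0,0,0,0,0, 0,0,0,0,0,0, 0,0,0,0,0,0]' 38 20;  python3 -m inch '[0,0,-0.15,0,0,0, 0,0,-0.4,0,0,0, 0,0,-0.8,0,0,0, 0,0,-1,0,0,0, 0,0,-1,0,0,0]' | sed -n 1,4p; for i in 1 2 3; do python3 -m inch '[-0.35,-0.5,-0.1,0,0,0, -0.69,-0.9,-0.2,0,0,0, -0.69,-0.9,-0.2,0,0,0]' | tail -1; done;  python3 -c "
from h import *
cv2.imwrite('pics/p4.png',cv2.resize(camera('top')[120:240,170:310],None,fx=4,fy=4)[:,:,::-1])
cv2.imwrite('pics/s4.png',cv2.resize(camera('side')[155:305,260:460],None,fx=4,fy=4)[:,:,::-1][:600])"
```

```text
position: [0.4962, 0.085, 0.0589]
tool_rot: [0.473, 0.881, -0.0, 0.0]
ft_force: [0.0, 0.6, -0.6]
time: 27.57
position: [0.4964, 0.0851, 0.0594]
tool_rot: [0.473, 0.881, 0.0, 0.0]
ft_force: [0.3, -0.3, -0.1]
grip_width: 0.0373
grip_force: 0.0
time: 27.98
position: [0.4984, 0.0851, 0.1425]
tool_rot: [0.473, 0.881, 0.002, 0.004]
ft_force: [0.3, -0.3, -0.0]
grip_force: 0.0
grip_force: 0.0
grip_force: 0.0
```

View pics/p4.png

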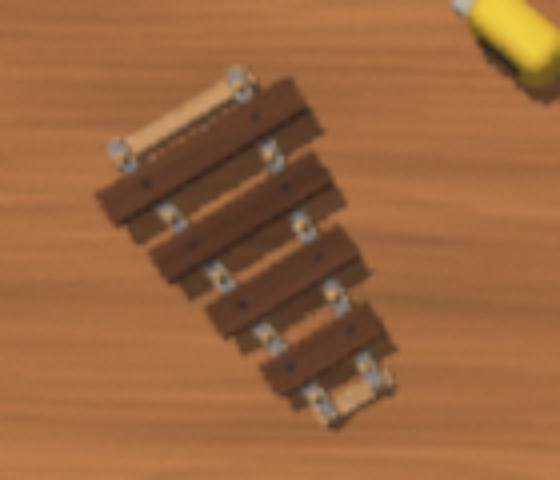

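View pics/s4.png

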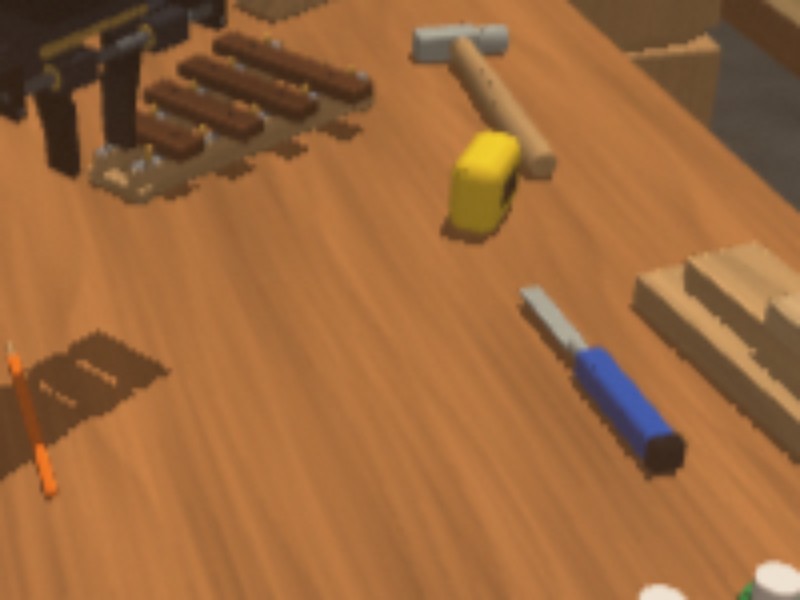

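All four bars lie flat and in order, and the chisel is untouched. A quick numeric check with the hole pixels, then hand in.

```bash
python3 - <<'E'
from poses import *
for i,p in enumerate([[(147,184),(255,117)],[(193,246),(285,187)],[(242,305),(318,257)],[(291,368),(350,330)]]):
    w=unproj("top",(np.array(p)+.5)/4-.5+[170,120],.044)
    q=(w-places[i])@Rf; d=q[1]-q[0]; print((q.mean(0)*1000).round(1),np.degrees(np.arctan2(d[0],d[1])).round(1))
E
```

```text
[-0.7  2.5] -0.2
[-0.9  0.6] -1.0
[-1.1  1.1] -0.5
[0.3 0.1] -0.8
```

```bash
python3 -m inch '[0,0,0,0,0,0, 0,0,0,0,0,0, 0,0,0,0,0,0]' | head -1; python3 -c "
from rig import *
print(hand_in())"
```

```text
time: 29.08
the job is handed in; nothing more can be done
None
```

The job is handed in at about 29 s: all four bars lie flat on the frame in order of length, measured within 3 mm of centre and about 1° of square, and the chisel was not touched; no verdict was returned.

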